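Load the bench de-reeler and hold its tension slide at the setting

TASK

Load the de-reeler so that I can thread it: put the full spool of copper wire (not the empty one) onto the upright spindle, all the way down on its platter, and leave it standing there. Then pull the sprung tension slide out by its knob until its pointer stands opposite the point of the setting index, and keep holding it there, still, when you finish: I thread the wire while you hold. Do not let the slide snap back, shift the index, or disturb the empty spool and the attenuator (the small metal part) beside the de-reeler.

Things in the scene. Friction and masses are not known exactly. Their poses are not given: they have to be found in the camera images.
- full_spool: the full wire spool, standing upright on the desk: two grey plastic flanges 52 mm in diameter and 5 mm thick, copper winding 46 mm in diameter between them, 56 mm high in all, with an 18 mm bore right through along its axis; about 0.25 kg. Origin: centre of its underside, z axis up its bore
- empty_spool: an empty spool of the same outer size (52 mm flanges, 56 mm high, bare grey 27 mm core); not to be used. Origin: centre of its underside
- dereeler: the de-reeler, screwed to the desk: grey base plate 275 x 112 mm, its top 12 mm up. Origin: on the desk, on its centre line, near its middle. Its +x points to the spindle (100 mm away), -x is the way the slide pulls out, +y left. End blocks 44 mm high carry the slide's rods 50 mm behind and 122 mm in front of the origin; the spring barrel ends 155 mm in front of it; scale strip on the right (-y)
- spindle_seat (a point): centre of the platter's top face (platter 62 mm in diameter), 22 mm above the desk, where the spool's underside comes to rest; the steel spindle, 13 mm in diameter, stands up from here
- spindle_tip (a point): the domed tip of the spindle, 70 mm above the seat (92 mm above the desk); its last 14 mm taper
- knob (a point): middle of the slide's upright finger knob: steel, 16 mm in diameter, from 58 to 92 mm above the desk, this point 75 mm above it. It stands over a white 32 mm guide roller (top 55 mm above the desk) on the black carriage. With the slide home it is 100 mm from the spindle's axis; it moves along the de-reeler's -x with the slide
- pointer (a point): tip of the carriage's small dark pointer, on the right-hand side of the carriage, 39 mm above the desk; moves with the slide
- index_point (a point): tip of the setting index's point: a dark clip 12 mm wide on the outer edge of the scale strip, whose point looks in towards the pointer. Pointer and index point coincide along the de-reeler's x axis when the slide is at its setting
- carriage (a joint): how far the tension slide is pulled out, in m: 0 is home, 0.070 its end stop. A spring draws it home with about 4 N at home, rising by 0.9 N per 10 mm
- index (a joint): where the index clip stands on the scale, in m: the value that joint carriage has when the pointer is exactly in line with the index point. Stiff; not to be moved
- attenuator: small metal attenuator lying on the desk, 21 x 56 x 18 mm, a bystander. Origin: centre of its underside

How it is judged:
By the outcome, as a careful person would: the job done as asked, in the order asked, and still so for the second after the job is handed in, while the arm keeps its last pose, push and grip.
It also fails if it takes over 58 s, if anything falls off the work surface, if the arm or the gripper's body presses on something with over 40 N, if the wrist force passes 120 N, or if a joint passes its speed limit or range.

ROBOT

A 6-joint arm with a two-finger parallel gripper is mounted at the origin on the work surface; the furniture and walls round the work are solid. World frame = base frame: x ahead of the robot, y to its left, z up, the work surface at z = 0. Lengths are in m, angles in rad, forces in N, time in s.
With the tool pointing down it reaches from about 0.35 to 0.775 m from the base axis. Payload 7.3 kg.
Tool frame: the origin (TCP) lies at the centre of the arm's flange, where the gripper is bolted on; the fingertips stand 178 mm ahead of it and the grasp point (between the pads) lies 159 mm ahead of it; z points along the fingers, y is the line along which they close (so a half turn about z gives the same grasp; the last joint's range is limited). The gripper opens to 92 mm and grips with 3 to 60 N. Pads are 19 mm wide; open, the fingers measure 130 mm over their backs; the gripper's body (75 mm by 190 mm) begins 47 mm behind the grasp point.
Start: joints at [-1.368, 0.342, 1.524, -0, 1.275, -0.146], TCP at [0.179, -0.493, 0.405] pointing down, gripper open.
Joint ranges: [-2.53, 2.53], [-0.77, 2.02], [0.04, 2.7], [-1, 4.14], [0.28, 2.66], [-3.11, 3.11]. Speed limits (rad/s): [2.57, 2.57, 3.14, 3.14, 3.14, 3.14].

INTERFACE

Orientations are given as [roll, pitch, yaw] about the fixed x, y, z axes, in that order (R = Rz(yaw) Ry(pitch) Rx(roll)).
In Python, from cell import robot gives the robot as it stands.
- The arm moves only by the tool drive_effector, called after "Emit:" as name([rows], argument=value, ...), one row to a line, values as JSON. Schema: {"type":"object","properties":{"motion":{"type":"array","items":{"type":"object","properties":{"tx":{"type":"number"},"ty":{"type":"number"},"tz":{"type":"number"},"ax":{"type":"number"},"ay":{"type":"number"},"az":{"type":"number"}},"additionalProperties":false},"minItems":1,"maxItems":8},"aperture":{"type":"number"},"squeeze":{"type":"number"},"only":{"type":"string"},"quiet":{"type":"boolean"},"lines":{"type":"string"}},"required":["motion"],"additionalProperties":false}. motion is a list of rows, 1 to 8 of them, each an object with the fields tx, ty, tz (the shift in m), ax, ay, az (a rotation vector in rad); a field left out counts as zero; each row shifts and turns the commanded pose from where the row before left it, along the tool's axes as they then stand; what a row does not reach is not made up. A row lasts 1/12 s, in which the tool goes at most 0.0417 m and 0.125 rad, less where a joint would pass 70% of its speed; a pose out of reach is approached as far as the arm can. aperture is the finger opening in m, set as the call begins (left out keeps the last). The fingers move at their own pace and stop on an object; squeeze is the grip in N (left out, the last holds). Time passes only in rows, so rows that do not move let the fingers close. The tool returns the time, the measured TCP pose, the force, the opening and the grip force at its end. only (a regular expression) keeps the lines of the reply that match it, lines (a string "A,B") keeps lines A to B, and quiet returns only ok. Input that does not fit is refused with a message, and nothing moves.
- robot.observe(): the state, without advancing time (a new reading comes with each control period).
- robot.read_camera(name): name is "scene" or "top" or "wrist"; returns a dict with "image" (384x512x3 uint8, red, green, blue), "fx", "fy", "cx", "cy" (pixels), "pose" (4x4, takes a point from camera to world coordinates). Camera axes: x right, y down, z forward; pixel columns grow to the right and rows downward; lengths in m; the calibration is good to about 2 mm. A picture is of the moment at which its call begins. There is no depth.
- robot.hand_in(): hands the job in; it is judged then, once.
The state is a dict: "time": time; "qpos": joint angles; "qvel": joint speeds; "joint_efforts": joint torques, N m; "tool_pos": TCP position; "tool_rot": TCP orientation; "contact_force": force on the tool from outside, world axes, zero at the start; "torque": the same for the moment, N m; "opening": finger opening in m; "grip_force": force on a finger pad.
Only numpy, scipy, OpenCV 4.12 (cv2) and the standard library are available. Lean on these libraries where they do the work, as an engineer would, in place of code of your own. Each camera call takes 0.05 s, during which the arm holds its last target. There are 200 camera calls.

## Working session

There is one attempt and no reset: what is moved stays moved. The work goes in short steps, Python scripts to look and compute and a tool call to move; the robot and the scene stay as the last step left them, time stands still between calls to the robot, and variables do not carry over. Pictures are saved under pics/ and viewed, at most 10 in all, crops included, and the job is handed in when it is done.

```bash
ls; mkdir -p pics; python3 - <<'E'
from cell import robot
import cv2,numpy as np
for n in("scene","top"):
    c=robot.read_camera(n);cv2.imwrite(f"pics/{n}0.png",c["image"][:,:,::-1])
    np.savez(f"pics/{n}0.npz",**c)
    print(n,c["fx"],c["fy"],c["cx"],c["cy"],np.round(c["pose"],3).tolist())
s=robot.observe();print(s)
E
```

```text
cell.py
pics
scene 391.345369738383 391.345369738383 254.83206443189314 188.64464950934817 [[-0.795, -0.456, 0.401, 0.148], [-0.607, 0.607, -0.513, 0.403], [-0.01, -0.651, -0.759, 0.802], [0.0, 0.0, 0.0, 1.0]]
top 482.72091944353576 482.72091944353576 254.4642039474195 189.54547070510145 [[-0.006, -0.981, 0.196, 0.309], [-1.0, 0.006, 0.001, -0.089], [-0.002, -0.196, -0.981, 1.121], [0.0, 0.0, 0.0, 1.0]]
{'time': 0.1, 'qpos': array([-1.36797059e+00,  3.42649981e-01,  1.52491978e+00,  1.57901434e-05,
        1.27541251e+00, -1.46007952e-01]), 'qvel': array([-0.00143968, -0.0022701 , -0.00284086, -0.00148627, -0.00071832,
       -0.00054372]), 'joint_efforts': array([ 1.51098975e-03, -4.32004559e+01, -2.44694638e+01,  7.19193695e-02,
        5.25570440e-02, -5.85869043e-05]), 'tool_pos': array([ 0.17944029, -0.49325303,  0.40411648]), 'tool_rot': array([-3.14022002e+00, -2.17114477e-04,  3.48828935e-01]), 'contact_force': array([ 1.09142302, -0.37605815, -0.32413659]), 'torque': array([-0.00457972,  0.03140954,  0.00332144]), 'grip_force': 0.0, 'opening': 0.09193084003238339}
```

View pics/top0.png

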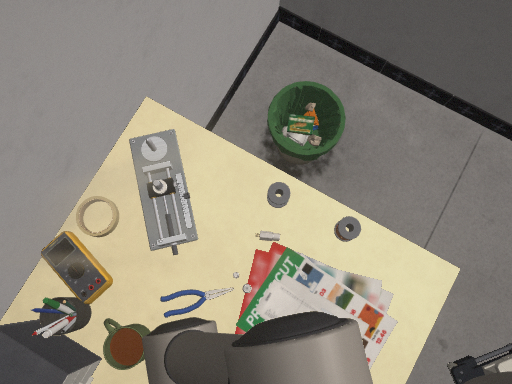

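View pics/scene0.png

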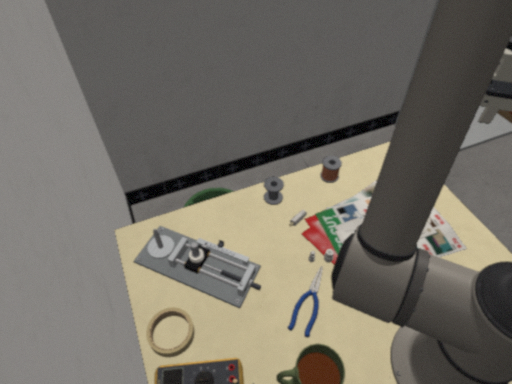

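The top view shows the full (copper) spool near (348,228), the empty one at (279,194), the attenuator at (268,236), and the de-reeler around (163,190) with its spindle at the top end. The scene view shows copper only on the right-hand spool at (331,168). I'll zoom in next.

```bash
cat >h.py <<'E'
import numpy as np,cv2
from cell import robot
def px2w(c,u,v,z):
    P=c["pose"];d=P[:3,:3]@np.array([(u-c["cx"])/c["fx"],(v-c["cy"])/c["fy"],1.]);o=P[:3,3]
    return o+d*(z-o[2])/d[2]
def w2px(c,p):
    q=np.linalg.inv(c["pose"])@np.append(p,1);return np.array([c["fx"]*q[0]/q[2]+c["cx"],c["fy"]*q[1]/q[2]+c["cy"]])
E
python3 - <<'E'
import numpy as np,cv2
i=cv2.imread("pics/top0.png")
a=cv2.resize(i[125:260,120:205],None,fx=4.4,fy=4.4,interpolation=cv2.INTER_CUBIC)
b=cv2.resize(i[180:250,255:370],None,fx=3.6,fy=3.6,interpolation=cv2.INTER_CUBIC)
o=np.zeros((594,800,3),np.uint8);o[:a.shape[0],:a.shape[1]]=a;o[:b.shape[0],380:380+b.shape[1]]=b[:,:420]
cv2.imwrite("pics/crop1.png",o)
E
```

```text
(no output)
```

View pics/crop1.png

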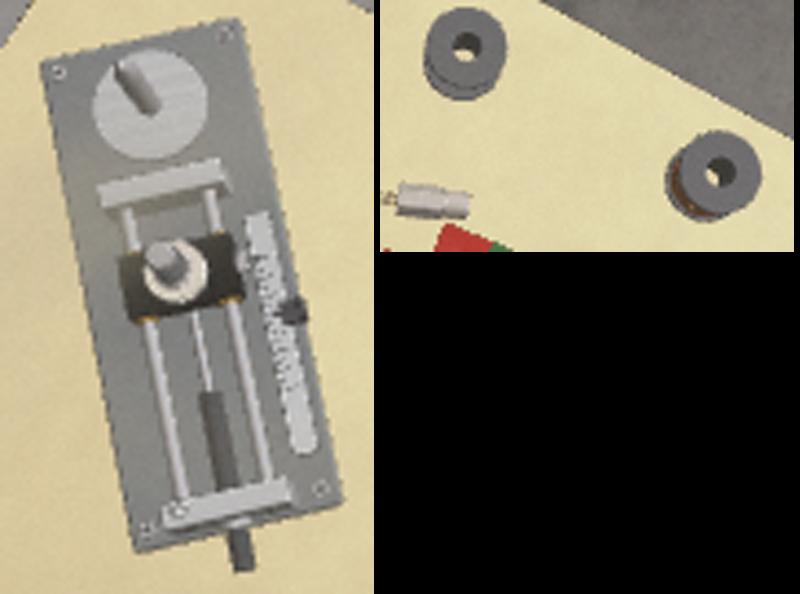

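```bash
python3 - <<'E'
from h import *
c=dict(np.load("pics/top0.npz"))
f=lambda x,y,z:px2w(c,120+x/4.4-.4,125+y/4.4-.4,z)
g=lambda x,y,z:px2w(c,255+(x-380)/3.6-.4,180+y/3.6-.4,z)
P=[f(42,62,.012),f(238,18,.012),f(343,502,.012),f(137,552,.012)]
print(np.round(P,3).tolist()); d=(P[0]+P[1]-P[2]-P[3])/2; print("len,yaw",np.linalg.norm(d),np.arctan2(d[1],d[0]))
for n,p in dict(seat=f(150,104,.022),tip=f(122,70,.092),knob=f(162,252,.092),full=g(714,174,.056),empty=g(465,49,.056),att=g(435,202,.018),idx=f(292,310,.03)).items():print(n,np.round(p,4))
c=robot.read_camera("wrist");print(c["fx"],c["cx"],c["cy"])
T=c["pose"];s=robot.observe()
from scipy.spatial.transform import Rotation as R
M=np.eye(4);M[:3,:3]=R.from_euler("xyz",s["tool_rot"]).as_matrix();M[:3,3]=s["tool_pos"]
print(np.round(np.linalg.inv(M)@T,4)); print(np.round(M[:3,:3],3))
E
```

```text
[[0.657, 0.212, 0.012], [0.681, 0.106, 0.012], [0.417, 0.044, 0.012], [0.391, 0.15, 0.012]]
len,yaw 0.2723969040081214 0.2282342908049048
seat [0.6301 0.1498 0.022 ]
tip [0.6275 0.1493 0.092 ]
knob [0.5334 0.126  0.092 ]
full [ 0.434  -0.2931  0.056 ]
empty [ 0.5133 -0.1412  0.056 ]
att [ 0.4218 -0.1224  0.018 ]
idx [0.5154 0.0698 0.03  ]
320.2758160410649 254.85040215128961 195.8904394915892
[[-1.900e-03 -9.633e-01 -2.684e-01  7.220e-02]
 [ 1.000e+00 -1.600e-03 -1.300e-03 -9.000e-04]
 [ 8.000e-04 -2.684e-01  9.633e-01  1.880e-02]
 [ 0.000e+00  0.000e+00  0.000e+00  1.000e+00]]
[[ 0.94   0.342 -0.   ]
 [ 0.342 -0.94   0.001]
 [ 0.    -0.001 -1.   ]]
```

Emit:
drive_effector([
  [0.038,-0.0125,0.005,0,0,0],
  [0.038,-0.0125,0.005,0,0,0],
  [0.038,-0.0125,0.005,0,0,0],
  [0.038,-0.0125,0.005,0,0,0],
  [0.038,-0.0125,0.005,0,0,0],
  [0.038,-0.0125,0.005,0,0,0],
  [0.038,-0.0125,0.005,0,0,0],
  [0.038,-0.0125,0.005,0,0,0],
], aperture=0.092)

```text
refused: motion[0]: [0.038, -0.0125, 0.005, 0, 0, 0] is not of type 'object' (schema: type "object"). Nothing was moved.
```

The call was refused and nothing moved: it wants a list of objects with named fields. Same move again in that form.

Emit:
drive_effector([
  {"tx":0.038,"ty":-0.0125,"tz":0.005},
  {"tx":0.038,"ty":-0.0125,"tz":0.005},
  {"tx":0.038,"ty":-0.0125,"tz":0.005},
  {"tx":0.038,"ty":-0.0125,"tz":0.005},
  {"tx":0.038,"ty":-0.0125,"tz":0.005},
  {"tx":0.038,"ty":-0.0125,"tz":0.005},
  {"tx":0.038,"ty":-0.0125,"tz":0.005},
  {"tx":0.038,"ty":-0.0125,"tz":0.005},
], aperture=0.092)

```text
time: 0.82
tool_pos: [0.4322, -0.2939, 0.3644]
tool_rot: [-3.141, 0.0, 0.349]
contact_force: [0.3, -0.8, 0.7]
opening: 0.0916
grip_force: 0.0
```

Emit:
drive_effector([
  {"tx":0.004,"ty":-0.001,"tz":0.004},
  {},
  {},
  {},
])

```text
time: 1.15
tool_pos: [0.4336, -0.294, 0.3608]
tool_rot: [3.141, 0.0, 0.348]
contact_force: [-1.0, -0.2, 0.3]
opening: 0.0917
grip_force: 0.0
```

```bash
python3 - <<'E'
from h import *
c=robot.read_camera("wrist");np.savez("pics/w1.npz",**c);cv2.imwrite("pics/w1.png",c["image"][:,:,::-1])
s=robot.observe();print(s["time"],s["tool_pos"],s["tool_rot"])
print(w2px(c,[.434,-.293,.056]))
E
```

```text
1.2 [ 0.43347989 -0.29425472  0.3609675 ] [3.14116414e+00 2.13274476e-04 3.46944525e-01]
[255.20093378 187.11930609]
```

View pics/w1.png

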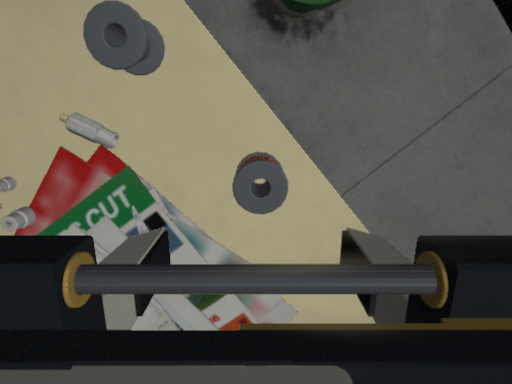

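Wrist view: the full spool's top flange is centred at about (260.5,186), with copper visible behind it. The empty spool is at (117,35) and the attenuator at (92,130).

```bash
python3 - <<'E'
from h import *
c=dict(np.load("pics/w1.npz"));p=px2w(c,260.5,186,.056)
s=robot.observe();y=s["tool_rot"][2];d=p-s["tool_pos"];X=np.array([np.cos(y),np.sin(y)]);Y=np.array([np.sin(y),-np.cos(y)])
print(p,"tool dx dy",d[:2]@X,d[:2]@Y,"dz for grasp at .043:",s["tool_pos"][2]-.159-.043)
E
```

```text
[ 0.43664906 -0.29722312  0.056     ] tool dx dy 0.0019710083653708605 0.0038691283906528333 dz for grasp at .043: 0.15896749551942552
```

Emit:
drive_effector([
  {"tx":0.001,"ty":0.003,"tz":0.03},
  {"tx":0.001,"ty":0.001,"tz":0.04},
  {"tz":0.04},
  {"tz":0.03},
  {"tz":0.015},
  {"tz":0.004},
  {},
  {},
])

```text
time: 1.87
tool_pos: [0.4376, -0.2973, 0.2028]
tool_rot: [3.14, -0.001, 0.347]
contact_force: [0.3, -0.0, -0.1]
opening: 0.0919
grip_force: 0.0
```

Emit:
drive_effector([
  {},
  {},
  {},
  {},
  {},
  {},
  {},
  {},
], aperture=0.03, squeeze=30)

```text
time: 2.53
tool_pos: [0.4379, -0.2967, 0.202]
tool_rot: [3.14, -0.0, 0.349]
contact_force: [-0.5, -2.0, 1.3]
opening: 0.0501
grip_force: 30.0
```

Emit:
drive_effector([
  {"tz":-0.02},
  {"tz":-0.03},
  {"tz":-0.03},
  {"tz":-0.02},
  {},
  {},
], squeeze=40)

```text
time: 3.03
tool_pos: [0.4375, -0.2961, 0.3017]
tool_rot: [3.141, -0.0, 0.349]
contact_force: [0.1, 0.7, -3.9]
opening: 0.0496
grip_force: 40.0
```

```bash
python3 - <<'E'
from h import *
c=robot.read_camera("wrist");np.savez("pics/w2.npz",**c);cv2.imwrite("pics/w2.png",c["image"][:,:,::-1])
E
```

```text
(no output)
```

View pics/w2.png

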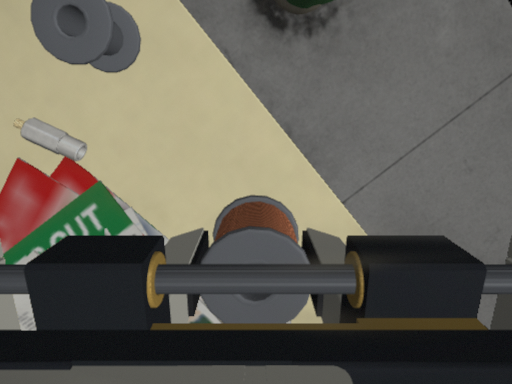

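Wrist view: the copper spool hangs upright between the pads, its top flange spanning columns 199–311 and its upper edge at about row 228. I'll check how well it is centred in the grip.

```bash
python3 - <<'E'
from h import *
from scipy.spatial.transform import Rotation as R
c=dict(np.load("pics/w2.npz"));s=robot.observe();M=R.from_euler("xyz",s["tool_rot"]).as_matrix();t=s["tool_pos"]
for dx in(-.004,0,.004):
  q=np.array([w2px(c,t+M@[dx+.026*np.cos(a),.026*np.sin(a),.146]) for a in np.linspace(0,6.28,90)])
  print(dx,q.min(0),q.max(0))
# where to put tool above dereeler, yaw .228
y=s["tool_rot"][2]
i=c["image"].astype(int);print([int(i[r,256].sum()) for r in range(215,245)]);print([int(i[r,280].sum()) for r in range(290,345)])
E
```

```text
-0.004 [198.10906272 229.02775595] [313.57147801 332.05086297]
0 [197.66864687 220.2313871 ] [313.99298198 324.80064088]
0.004 [197.22160511 211.29602164] [314.42082519 317.44652118]
[184, 166, 181, 175, 163, 183, 171, 181, 178, 171, 181, 161, 165, 175, 207, 263, 284, 279, 269, 266, 269, 265, 265, 265, 264, 269, 266, 267, 262, 259]
[207, 201, 183, 178, 234, 260, 261, 260, 256, 260, 263, 260, 257, 261, 259, 260, 262, 260, 258, 256, 256, 256, 256, 261, 256, 258, 256, 256, 256, 257, 257, 252, 258, 214, 180, 181, 182, 177, 171, 138, 91, 51, 54, 57, 62, 56, 53, 47, 60, 46, 48, 49, 55, 46, 56]
```

Emit:
drive_effector([
  {"tx":0.0195,"ty":-0.0304,"tz":-0.0028},
  {"tx":0.0195,"ty":-0.0304,"tz":-0.0028},
  {"tx":0.0195,"ty":-0.0304,"tz":-0.0028},
  {"tx":0.0195,"ty":-0.0304,"tz":-0.0028},
  {"tx":0.0195,"ty":-0.0304,"tz":-0.0028},
  {"tx":0.0195,"ty":-0.0304,"tz":-0.0028},
])

```text
time: 3.58
tool_pos: [0.4847, -0.083, 0.3163]
tool_rot: [-3.139, 0.004, 0.348]
contact_force: [0.4, -0.4, -3.8]
opening: 0.0495
grip_force: 40.0
```

Emit:
drive_effector([
  {"tx":0.0195,"ty":-0.0304,"tz":-0.0028},
  {"tx":0.0195,"ty":-0.0304,"tz":-0.0028},
  {"tx":0.0195,"ty":-0.0304,"tz":-0.0028},
  {"tx":0.0195,"ty":-0.0304,"tz":-0.0028},
  {"tx":0.0195,"ty":-0.0304,"tz":-0.0028},
  {"tx":0.0195,"ty":-0.0304,"tz":-0.0028},
])

```text
time: 4.08
tool_pos: [0.5324, 0.1284, 0.3328]
tool_rot: [-3.14, 0.005, 0.349]
contact_force: [1.0, -0.4, -2.4]
opening: 0.0495
grip_force: 40.0
```

Emit:
drive_effector([
  {"az":0.06},
  {"az":0.06},
  {},
  {},
  {},
  {},
])

```text
time: 4.58
tool_pos: [0.5328, 0.126, 0.3345]
tool_rot: [-3.141, 0.001, 0.229]
contact_force: [0.3, -0.9, -3.2]
opening: 0.0498
grip_force: 40.0
```

```bash
python3 - <<'E'
from h import *
from scipy.spatial.transform import Rotation as R
c=robot.read_camera("wrist");s=robot.observe();np.savez("pics/w3.npz",tp=s["tool_pos"],tr=s["tool_rot"],**c);cv2.imwrite("pics/w3.png",c["image"][:,:,::-1])
print(s["tool_pos"],s["tool_rot"]);print(w2px(c,[.63,.15,.022]),w2px(c,[.63,.15,.092]))
t=robot.read_camera("top");np.savez("pics/t3.npz",**t);cv2.imwrite("pics/t3.png",t["image"][:,:,::-1])
E
```

```text
[0.53283851 0.12603127 0.33483334] [-3.14153886e+00  8.71878724e-04  2.28822046e-01]
[254.59833148  72.22502837] [254.4333377  61.2290324]
```

View pics/w3.png

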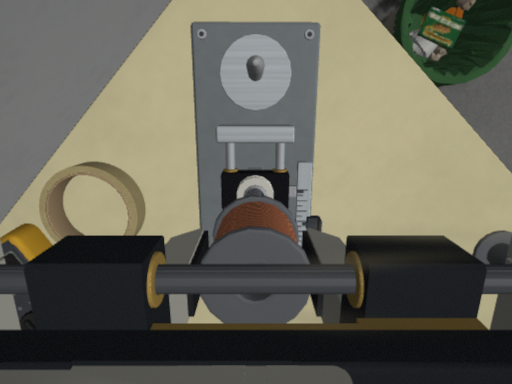

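Wrist view: the platter is centred at about (256,72.5), the spindle tip at about (256,60), and the de-reeler's axis runs vertically in the image.

```bash
python3 - <<'E'
from h import *
c=dict(np.load("pics/w3.npz"))
g=cv2.cvtColor(c["image"],cv2.COLOR_RGB2GRAY)
m=((g>150)&(c["image"].max(2).astype(int)-c["image"].min(2)<25)).astype(np.uint8);m[115:]=0;m[:,:215]=0;m[:,300:]=0
cs,_=cv2.findContours(m,cv2.RETR_EXTERNAL,cv2.CHAIN_APPROX_NONE);k=max(cs,key=cv2.contourArea);e=cv2.fitEllipse(cv2.convexHull(k));print(e)
# spool flange points
p=px2w(c,*e[0],.022);q=px2w(c,256,58.5,.092);print(p,q)
y=c["tr"][2];X=np.array([np.cos(y),np.sin(y)]);Y=np.array([np.sin(y),-np.cos(y)])
for a in(p,q):d=a[:2]-c["tp"][:2];print("tool",d@X,d@Y)
i=c["image"]
print(i[36:80:2,256].sum(1,dtype=int),w2px(c,[*p[:2],.092]))
t=dict(np.load("pics/t3.npz"));im=t["image"][110:260,110:240,::-1];cv2.imwrite("pics/t3c.png",cv2.resize(im,None,fx=4,fy=4,interpolation=cv2.INTER_CUBIC))
E
```

```text
((255.47193908691406, 71.3494873046875), (69.64002227783203, 73.40695190429688), 0.7364845275878906)
[0.6308555 0.1494276 0.022    ] [0.63182818 0.14938082 0.092     ]
tool 0.10076911115114892 -0.0005532453823162925
tool 0.10170582780483127 -0.00028705899565608517
[462 470 481 480 477 474 476 472 490 473 323 375 460 441 392 276 234 209
 198 175 180 184] [255.59036758  60.05919184]
```

Emit:
drive_effector([
  {"tx":0.03},
  {"tx":0.035},
  {"tx":0.03,"tz":0.01},
  {"tx":0.0085,"ty":-0.0005,"tz":0.015},
  {"tz":0.009},
  {},
  {},
  {},
])

```text
time: 5.35
tool_pos: [0.633, 0.1503, 0.3021]
tool_rot: [3.141, -0.0, 0.229]
contact_force: [0.1, 0.4, -2.8]
opening: 0.05
grip_force: 40.0
```

```bash
python3 - <<'E'
from h import *
c=robot.read_camera("wrist");s=robot.observe();np.savez("pics/w4.npz",tp=s["tool_pos"],tr=s["tool_rot"],**c)
t=robot.read_camera("scene");np.savez("pics/s4.npz",**t)
print(s["tool_pos"],s["tool_rot"])
sx,sy=w2px(t,[.631,.15,.09]);print(sx,sy)
a=c["image"][150:350,150:360,::-1];b=t["image"][int(sy)-30:int(sy)+36,int(sx)-33:int(sx)+33,::-1]
a=cv2.resize(a,None,fx=2,fy=2);b=cv2.resize(b,None,fx=5.7,fy=5.7,interpolation=cv2.INTER_CUBIC)
o=np.zeros((400,800,3),np.uint8);o[:400,:420]=a;o[:b.shape[0],422:422+b.shape[1]]=b[:,:378]
cv2.imwrite("pics/c4.png",o)
E
```

```text
[0.63314737 0.15030134 0.30258367] [ 3.14133931e+00 -1.35274723e-03  2.28715824e-01]
153.60833797935692 229.3785400897224
```

View pics/c4.png

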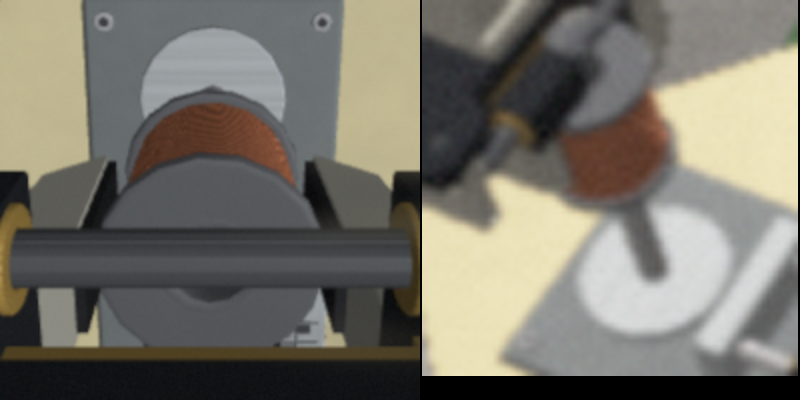

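```bash
python3 - <<'E'
from h import *
c=dict(np.load("pics/w4.npz"));i=c["image"].astype(int).sum(2)
u=256
print(list(enumerate(i[155:235,u],155)))
y=c["tr"][2];X=np.array([np.cos(y),np.sin(y)]);h=c["tp"][2]-.202
for n,r,z,rad in(("platter",164,.022,.031),("spindle",193.5,.022,.0065),("bot",196,h+.0025,.026),("top",228.5,h+.056,.026)):
  p=px2w(c,u,r,z);print(n,(p[:2]-c["tp"][:2])@X-rad,(px2w(c,u,r+1,z)-p)[:2]@X)
E
```

```text
[(155, np.int64(330)), (156, np.int64(332)), (157, np.int64(331)), (158, np.int64(333)), (159, np.int64(331)), (160, np.int64(331)), (161, np.int64(332)), (162, np.int64(307)), (163, np.int64(329)), (164, np.int64(454)), (165, np.int64(491)), (166, np.int64(475)), (167, np.int64(477)), (168, np.int64(482)), (169, np.int64(492)), (170, np.int64(494)), (171, np.int64(498)), (172, np.int64(497)), (173, np.int64(486)), (174, np.int64(485)), (175, np.int64(481)), (176, np.int64(484)), (177, np.int64(485)), (178, np.int64(479)), (179, np.int64(486)), (180, np.int64(497)), (181, np.int64(504)), (182, np.int64(498)), (183, np.int64(497)), (184, np.int64(490)), (185, np.int64(485)), (186, np.int64(470)), (187, np.int64(474)), (188, np.int64(484)), (189, np.int64(482)), (190, np.int64(474)), (191, np.int64(477)), (192, np.int64(400)), (193, np.int64(289)), (194, np.int64(243)), (195, np.int64(205)), (196, np.int64(207)), (197, np.int64(269)), (198, np.int64(289)), (199, np.int64(277)), (200, np.int64(271)), (201, np.int64(233)), (202, np.int64(212)), (203, np.int64(210)), (204, np.int64(180)),
[... 166 characters left out ...]
t64(196)), (213, np.int64(173)), (214, np.int64(190)), (215, np.int64(202)), (216, np.int64(173)), (217, np.int64(184)), (218, np.int64(191)), (219, np.int64(175)), (220, np.int64(190)), (221, np.int64(182)), (222, np.int64(191)), (223, np.int64(195)), (224, np.int64(187)), (225, np.int64(198)), (226, np.int64(171)), (227, np.int64(168)), (228, np.int64(187)), (229, np.int64(214)), (230, np.int64(270)), (231, np.int64(286)), (232, np.int64(278)), (233, np.int64(269)), (234, np.int64(270))]
platter -0.004520300392837066 -0.0008334297623363403
spindle -0.005214197743000516 -0.0008766412846089341
bot -0.0043086045359165825 -0.0006073844428735091
top -0.0036722598239573023 -0.0004524178195614393
```

Wrist crop: platter, spindle base and both flanges are concentric within about 1 mm. Starting the descent, checking forces.

Emit:
drive_effector([
  {"tz":0.006},
  {"tz":0.006},
  {"tz":0.006},
  {"tz":0.005},
  {},
  {},
])

```text
time: 5.95
tool_pos: [0.6334, 0.1505, 0.2776]
tool_rot: [-3.142, 0.001, 0.229]
contact_force: [-0.4, -1.1, -3.1]
opening: 0.0499
grip_force: 40.0
```

```bash
python3 - <<'E'
from h import *
s=robot.observe();print(s["contact_force"],s["torque"],s["tool_pos"])
E
```

```text
[-0.40582012 -1.09380024 -3.09615506] [-0.01014002  0.05076177 -0.01396359] [0.63344187 0.15049237 0.27756713]
```

Emit:
drive_effector([
  {"tz":0.01},
  {"tz":0.012},
  {"tz":0.012},
  {"tz":0.01},
  {"tz":0.004},
  {},
  {},
])

```text
time: 6.53
tool_pos: [0.6336, 0.1505, 0.2299]
tool_rot: [3.142, 0.001, 0.229]
contact_force: [-0.3, 0.3, -3.3]
opening: 0.0499
grip_force: 40.0
```

Emit:
drive_effector([
  {"tz":0.001},
  {"tz":0.001},
  {"tz":0.0015},
  {},
  {},
])

```text
time: 6.95
tool_pos: [0.6335, 0.1505, 0.2269]
tool_rot: [3.141, -0.0, 0.229]
contact_force: [0.2, -0.2, -2.3]
opening: 0.0499
grip_force: 40.0
```

Emit:
drive_effector([
  {"tz":0.001},
  {"tz":0.001},
  {},
])

```text
time: 7.2
tool_pos: [0.6335, 0.1505, 0.2246]
tool_rot: [3.142, 0.0, 0.229]
contact_force: [-0.2, -0.7, -3.8]
opening: 0.0496
grip_force: 40.0
```

Emit:
drive_effector([
  {"tz":0.001},
  {},
  {},
])

```text
time: 7.45
tool_pos: [0.6336, 0.1505, 0.2241]
tool_rot: [3.141, -0.0, 0.229]
contact_force: [-0.6, -0.9, -0.8]
opening: 0.0496
grip_force: 40.0
```

Emit:
drive_effector([
  {"tz":0.001},
  {},
  {},
])

```text
time: 7.7
tool_pos: [0.6337, 0.1504, 0.224]
tool_rot: [3.141, -0.001, 0.229]
contact_force: [-1.9, -1.0, 5.3]
opening: 0.0498
grip_force: 40.0
```

Emit:
drive_effector([
  {},
  {},
  {},
  {},
  {"tz":-0.01},
  {"tz":-0.03},
  {"tz":-0.035},
  {"tz":-0.035},
], aperture=0.08, squeeze=40)

```text
time: 8.37
tool_pos: [0.6334, 0.1505, 0.3341]
tool_rot: [-3.142, 0.001, 0.229]
contact_force: [1.3, 0.1, -0.7]
opening: 0.0799
grip_force: 0.0
```

Emit:
drive_effector([
  {"tx":-0.031,"ty":0.026},
  {"tx":-0.031,"ty":0.026},
  {"tx":-0.031,"ty":0.026},
  {"tx":-0.031,"ty":0.026},
  {"az":-0.121},
  {"az":-0.121},
  {"az":-0.121},
  {"az":-0.121},
])

```text
time: 9.03
tool_pos: [0.5363, 0.0207, 0.3338]
tool_rot: [3.141, -0.001, 0.718]
contact_force: [0.2, 0.7, 0.3]
opening: 0.08
grip_force: 0.0
```

Emit:
drive_effector([
  {"az":-0.121},
  {"az":-0.121},
  {"az":-0.121},
  {"az":-0.121},
  {"az":-0.121},
  {"az":-0.121},
  {"az":-0.121},
  {"az":-0.121},
])

```text
time: 9.7
tool_pos: [0.5364, 0.0211, 0.3335]
tool_rot: [3.141, 0.0, 1.687]
contact_force: [0.2, 0.6, -0.1]
opening: 0.0799
grip_force: 0.0
```

Emit:
drive_effector([
  {"az":-0.119},
  {"tz":0.03},
  {"tz":0.03},
  {"tz":0.01},
  {},
  {},
  {},
])

```text
time: 10.28
tool_pos: [0.5371, 0.021, 0.2644]
tool_rot: [3.139, 0.001, 1.8]
contact_force: [0.2, 0.3, -0.1]
opening: 0.0797
grip_force: 0.0
```

```bash
python3 - <<'E'
from h import *
c=robot.read_camera("wrist");s=robot.observe();np.savez("pics/w5.npz",tp=s["tool_pos"],tr=s["tool_rot"],**c);cv2.imwrite("pics/w5.png",c["image"][:,:,::-1])
print(s["tool_pos"],s["tool_rot"],s["qpos"])
t=robot.read_camera("top");np.savez("pics/t5.npz",**t)
E
```

```text
[0.53703488 0.0210244  0.26454294] [3.13866754e+00 1.09149993e-03 1.79978864e+00] [-1.03487587e-01  5.16015667e-01  1.67534538e+00 -9.48586276e-05
  9.47110434e-01 -3.32426212e-01]
```

View pics/w5.png

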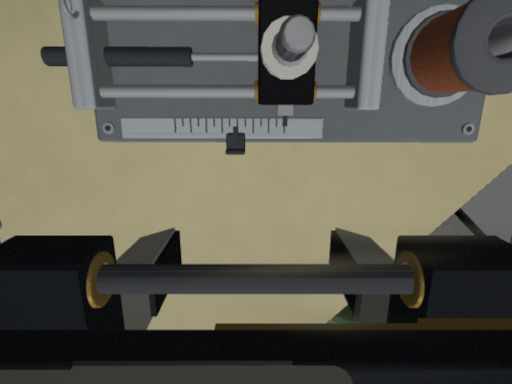

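Wrist view: the spool stands on the platter at (440,55). The pointer is a small dark tip near (285,121), the index point near (235,128), and the knob top at (297,32). I'll measure them numerically.

```bash
python3 - <<'E'
from h import *
c=dict(np.load("pics/w5.npz"));i=c["image"].astype(int).sum(2)//3
print(" ",list(range(276,296)))
for r in range(104,132):print(r,i[r,276:296],"|",i[r,226:246])
print(240,i[132:154:3,226:246])
E
```

```text
[276, 277, 278, 279, 280, 281, 282, 283, 284, 285, 286, 287, 288, 289, 290, 291, 292, 293, 294, 295]
104 [42 43 55 59 58 61 59 60 58 59 59 59 57 58 59 59 59 51 44 43] | [91 92 92 92 92 91 92 92 92 94 94 94 95 94 93 93 93 94 94 94]
105 [ 79  77 103 113 113 113 113 114 114 114 115 113 113 113 114 113 113  92
  79  80] | [92 92 92 93 91 91 91 93 93 93 94 95 94 94 94 93 93 93 94 93]
106 [ 90  89 118 131 131 131 131 130 131 131 131 132 132 132 131 130 133 103
  88  93] | [90 91 91 92 92 91 92 92 92 92 93 93 93 93 94 93 93 93 92 93]
107 [ 92  90 118 131 131 132 131 131 130 131 132 130 131 131 131 130 131 107
  92  93] | [91 92 92 92 91 92 91 91 92 92 93 94 93 94 92 94 93 93 94 93]
108 [ 92  90 119 133 132 131 133 132 133 132 132 132 131 131 131 131 132 111
  94  93] | [92 90 91 91 92 90 92 93 92 92 94 94 93 93 94 94 93 92 93 92]
109 [ 92  91 118 132 131 130 131 130 131 132 131 131 131 131 131 130 131 109
  94  91] | [93 91 91 92 92 92 91 92 92 92 92 93 93 93 93 93 92 94 93 93]
110 [ 90  97 119 129 128 128 128 129 128 129 128 128 129 128 127 128 129 109
  95  93] | [93 91 93 91 91 92 92 92 
[... 3465 characters left out ...]
3 143
 143 143]
240 [[142 142 122 111 110 110 105  75  53  52  52  44  93 110 110 110 111 119
  135 141]
 [ 81  46  51  50  49  49  51  52  53  53  51  49  47  46  48  46  50  45
   53 121]
 [ 69  50  55  54  53  54  54  54  54  52  53  50  50  50  51  52  52  50
   47 107]
 [ 59  48  54  54  53  55  53  54  54  55  51  51  49  50  50  52  49  50
   37  87]
 [ 96  48  54  55  54  52  55  53  53  52  52  51  51  50  52  52  52  50
   39 121]
 [ 95  48  54  53  53  53  53  54  54  54  52  52  51  50  52  53  54  50
   39 121]
 [ 55  32  32  30  33  30  33  31  31  34  31  31  30  29  31  31  33  31
   40 124]
 [ 68  56  59  59  58  56  55  55  56  55  55  56  55  55  55  52  54  55
   98 136]]
```

```bash
python3 - <<'E'
from h import *
c=dict(np.load("pics/w5.npz"));y=c["tr"][2]
# scale line direction from strip edge: use yaw .2285
X=np.array([np.cos(.2285),np.sin(.2285)])
p=px2w(c,284.4,123,.039)
for z in(.039,.035):print("setting",z,(p-px2w(c,235.2,129,z))[:2]@X)
tx=np.array([np.cos(y),np.sin(y)]);ty=np.array([np.sin(y),-np.cos(y)])
s=robot.observe()
k=px2w(c,298,30,.092)
for n,q in(("knobcam",k[:2]),("knobgeo",np.array([.6306,.1498])-.1*X),("ptr",p[:2])):d=q-s["tool_pos"][:2];print(n,q,d@tx,d@ty)
i=c["image"].astype(int).sum(2)//3
print(i[20:50:2,268:326:2])
E
```

```text
setting 0.039 0.031057962237194665
setting 0.035 0.031285494210376345
knobcam [0.53168235 0.12783203] 0.10520611811429849 0.01912989024578535
knobgeo [0.53319927 0.12714832] 0.10419592490875776 0.020452020725936278
ptr [0.54118474 0.08679277] 0.06308115840468417 0.019068475481799522
[[ 21  20  21  92 144 157 157 157 133  55  66 108 129 129 129 128 127 127
  126 126 113  61  21  16  12  90 114 119 118]
 [ 19  25 130 158 157 157 157 140  56  66 108 129 131 131 129 129 128 128
  128 126 127 112  56  20  17  88  87  90  88]
 [ 20 113 158 158 158 157 158  74  54  96 131 131 131 131 129 130 130 128
  128 127 127 126 104  28  17  75  90  89  89]
 [ 82 157 158 157 157 157 127  52  66 114 131 132 132 131 130 131 130 128
  128 129 127 126 115  46  14  89  89  90  90]
 [148 158 158 158 157 158  96  56  81 125 132 132 131 132 132 131 129 129
  128 128 128 128 122  66  13  91  90  90  91]
 [157 157 158 158 159 158  54  59  96 131 134 132 131 132 132 131 130 130
  130 129 128 128 125  90  26  90  91  89  89]
 [158 159 157 159 157  98  51  65 107 134 132 132 132 131 132 133 131 131
  129 129 129 12
[... 299 characters left out ...]
 57  70  92 123 132 132 132 131 132 131 132 130
  130 130 130 129 123  83 156  99  90  89  90]
 [158 158 148  75  55  50  54  73  91 117 130 130 131 132 132 132 131 131
  130 131 131 132 115 113 155 105  89  91  91]
 [159 159 128  81  51  48  53  73  86 104 120 130 131 131 132 131 131 131
  130 130 133 127 100 138 154 119  90  90  91]
 [158 158 104  83  51  46  50  73  84  93 112 126 131 131 131 132 131 130
  130 134 131 110 110 156 155 121  90  90  90]
 [158 158  97  84  50  51  60  55  80  93 103 120 129 128 130 131 134 137
  139 133 113  81 143 156 156 137  90  92  92]
 [158 158  99  92  60  49  56  63  57  89 101 108 113 123 134 139 135 129
  125 116  83 131 156 157 156 133  91  91  91]]
```

Emit:
drive_effector([
  {"tz":-0.03},
  {"tx":0.03,"ty":0.005},
  {"tx":0.035,"ty":0.006},
  {"tx":0.03,"ty":0.006},
  {"tx":0.0095,"ty":0.003,"tz":0.01},
  {"tz":0.02},
  {"tz":0.018},
  {"tz":0.007},
], aperture=0.05)

```text
time: 11.05
tool_pos: [0.5316, 0.1274, 0.2362]
tool_rot: [-3.139, 0.0, 1.801]
contact_force: [-1.0, 0.4, -0.4]
opening: 0.0502
grip_force: 0.0
```

Emit:
drive_effector([
  {},
  {},
  {},
])

```text
time: 11.3
tool_pos: [0.5327, 0.127, 0.2389]
tool_rot: [3.14, 0.0, 1.799]
contact_force: [-0.6, -0.1, 0.2]
opening: 0.0498
grip_force: 0.0
```

Emit:
drive_effector([
  {},
  {},
  {},
  {},
  {},
  {},
  {},
  {},
], aperture=0, squeeze=40)

```text
time: 11.97
tool_pos: [0.5322, 0.1274, 0.2379]
tool_rot: [3.141, 0.0, 1.8]
contact_force: [-0.7, -0.1, 0.6]
opening: 0.0149
grip_force: 40.0
```

```bash
python3 - <<'E'
from h import *
c=robot.read_camera("wrist");s=robot.observe();np.savez("pics/w6.npz",tp=s["tool_pos"],tr=s["tool_rot"],**c)
t=robot.read_camera("top");np.savez("pics/t6.npz",**t)
print(s)
E
```

```text
{'time': 12.0167, 'qpos': array([ 9.49002360e-02,  5.68415982e-01,  1.66996794e+00, -1.93222569e-04,
        9.03106773e-01, -1.34042866e-01]), 'qvel': array([-0.00143931,  0.00141501,  0.00026227, -0.00061994,  0.00092641,
       -0.0006322 ]), 'joint_efforts': array([ 5.22212125e-02, -4.79743445e+01, -1.86053163e+01,  9.51800379e-02,
       -6.62434241e-02, -8.44158385e-04]), 'tool_pos': array([0.53214381, 0.1273767 , 0.23789636]), 'tool_rot': array([3.14151190e+00, 1.64004325e-04, 1.79985905e+00]), 'contact_force': array([-1.18785353,  0.48861958,  2.54445163]), 'torque': array([-0.03462225, -0.04140919,  0.01229972]), 'grip_force': 40.0002991897054, 'opening': 0.015012092861860272}
```

Emit:
drive_effector([
  {"ty":-0.002},
  {"ty":-0.004},
  {"ty":-0.005},
  {"ty":-0.005},
  {"ty":-0.005},
  {"ty":-0.005},
  {"ty":-0.003},
  {"ty":-0.002},
])

```text
time: 12.73
tool_pos: [0.5027, 0.1205, 0.2379]
tool_rot: [3.138, 0.0, 1.8]
contact_force: [6.9, 2.3, -4.5]
opening: 0.015
grip_force: 40.0
```

Emit:
drive_effector([
  {},
  {},
  {},
])

```text
time: 12.98
tool_pos: [0.5028, 0.1206, 0.2379]
tool_rot: [3.138, 0.0, 1.8]
contact_force: [5.7, 3.0, -3.1]
opening: 0.015
grip_force: 40.0
```

```bash
python3 - <<'E'
from h import *
c=robot.read_camera("wrist");s=robot.observe();np.savez("pics/w7.npz",tp=s["tool_pos"],tr=s["tool_rot"],**c)
t=robot.read_camera("top");np.savez("pics/t7.npz",**t)
p0=np.load("pics/w6.npz")["tp"];X=np.array([np.cos(.2285),np.sin(.2285)])
print("moved",(s["tool_pos"]-p0)[:2]@X,s["tool_pos"]-p0,s["contact_force"],s["opening"])
print([w2px(c,[*(np.array([.5412,.0868])-.031*X),.039])])
W=c["image"][:,:,::-1][0:300];t0=dict(np.load("pics/t5.npz"))["image"]
a=t["image"][130:260,125:210,::-1];b=t0[130:260,125:210,::-1]
o=np.zeros((595,800,3),np.uint8);w=cv2.resize(W,(410,240));o[:240,:410]=w
a=cv2.resize(a,None,fx=4.55,fy=4.55,interpolation=cv2.INTER_CUBIC);o[:591,412:798]=a[:591,:386]
v=c["image"][100:300,180:330,::-1];o[242:592,:262]=cv2.resize(v,(262,350))
cv2.imwrite("pics/c7.png",o)
E
```

```text
moved -0.030074082472305898 [-2.92986336e-02 -6.78537169e-03  4.56875340e-05] [ 5.97257055  2.76268528 -4.35463057] 0.0152297647893213
[array([252.38289163, 293.48247983])]
```

View pics/c7.png

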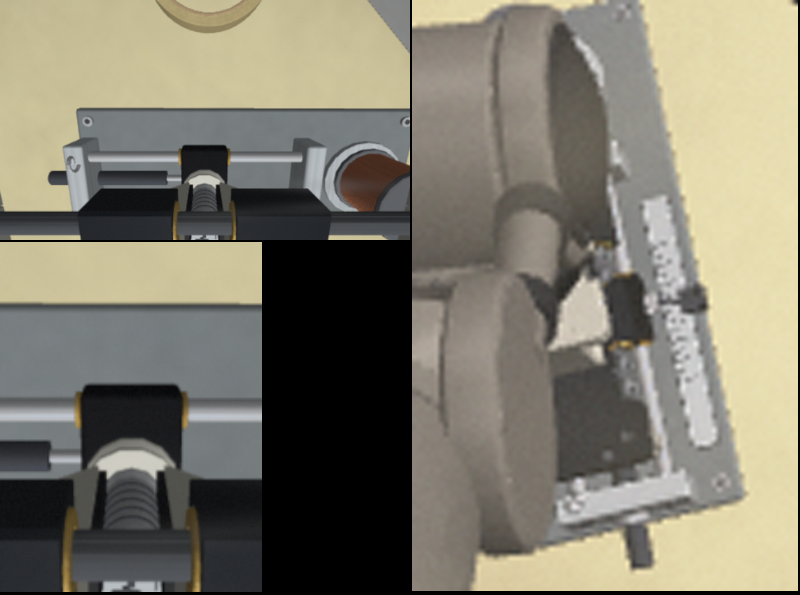

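Composite view: the knob is firmly in the grip and the spool is still on its platter. In the top view (right panel) the pointer at (652,300) stands about opposite the index at (690,298). I'll refine this numerically.

```bash
python3 - <<'E'
from h import *
A=dict(np.load("pics/w6.npz"));B=dict(np.load("pics/w7.npz"))
for n,c in(("6",A),("7",B)):
  i=c["image"].astype(int).sum(2)//3
  # bronze bushings/ carriage black edges along row 190..195
  for r in(186,190):
    l=i[r,205:305].astype(float); d=np.abs(np.diff(l)); print(n,r,[(205+k,int(l[k]),int(l[k+1])) for k in np.argsort(-d)[:5]])
i=B["image"].astype(int).sum(2)//3
for r in range(284,345,2):print(r,i[r,238:270])
E
```

```text
6 186 [(np.int64(286), 71, 111), (np.int64(223), 99, 68), (np.int64(222), 125, 99), (np.int64(282), 11, 34), (np.int64(283), 34, 57)]
6 190 [(np.int64(284), 30, 60), (np.int64(225), 61, 33), (np.int64(224), 80, 61), (np.int64(226), 33, 20), (np.int64(287), 72, 83)]
7 186 [(np.int64(286), 74, 111), (np.int64(222), 126, 93), (np.int64(223), 93, 62), (np.int64(226), 45, 22), (np.int64(283), 28, 49)]
7 190 [(np.int64(225), 58, 27), (np.int64(284), 36, 59), (np.int64(224), 78, 58), (np.int64(283), 22, 36), (np.int64(285), 59, 69)]
284 [82 80 80 80 81 80 81 81 80 80 81 82 81 81 81 81 81 82 81 81 81 80 80 82
 82 81 82 81 82 81 81 81]
286 [80 81 80 80 82 82 81 81 81 82 82 81 82 81 81 80 81 81 82 82 83 82 83 82
 82 81 81 82 82 81 81 82]
288 [85 84 83 85 85 84 85 84 84 83 85 84 84 83 85 84 84 84 85 86 84 84 83 84
 85 85 83 85 83 84 84 85]
290 [84 86 85 85 87 87 86 86 85 86 87 85 85 86 86 85 86 85 85 86 86 86 87 85
 85 85 85 87 86 86 87 86]
292 [88 88 89 88 88 88 89 89 89 89 88 89 88 88 89 90 90 88 88 88 89 89 88 88
 89 90 89 89 89 89 88 90]
294 [ 60 140 166 166 165 165 166 166 165 166 164 165 
[... 2404 characters left out ...]
15 18 13 16 18 19 17 18 17 14 18 17 18 19 17 15 18 13 18
 16 16 18 18 16 17 16 18]
334 [17 17 17 12 13 20 14 19 18 15 16 15 15 17 17 17 18 17 17 16 16 16 17 17
 18 16 18 19 17 18 19 17]
336 [16 17 16 13 17 15 18 16 17 18 20 19 17 18 19 16 13 16 15 18 19 14 15 17
 18 16 18 14 17 16 19 17]
338 [19 17 17 20 17 20 20 18 18 15 16 17 17 17 18 16 20 17 19 18 16 16 15 19
 16 17 17 19 19 15 17 15]
340 [17 18 17 18 14 13 15 15 13 18 18 19 18 17 15 16 16 13 17 18 16 15 16 18
 16 16 17 15 16 16 12 15]
342 [16 17 13 15 18 18 17 17 16 17 15 17 16 19 21 15 16 15 17 20 15 17 15 17
 17 17 18 16 16 18 16 17]
344 [18 17 19 15 17 17 15 18 18 17 17 17 16 17 16 14 17 17 18 18 16 16 18 19
 13 16 16 16 17 19 16 18]
```

```bash
python3 - <<'E'
from h import *
c=dict(np.load("pics/w7.npz"));X=np.array([np.cos(.2285),np.sin(.2285)])
for z in(.039,.036):print((px2w(c,254.56,295,.039)-px2w(c,251.7,301,z))[:2]@X)
print(px2w(c,254.56,295,.039),px2w(c,251.7,301,.039))
E
```

```text
0.0018468891298733725
0.0018699694814952757
[0.51260823 0.07901397 0.039     ] [0.51180042 0.07433408 0.039     ]
```

Emit:
drive_effector([
  {"ty":-0.001},
  {"ty":-0.0004},
  {},
  {},
  {},
])

```text
time: 13.5
tool_pos: [0.5016, 0.1203, 0.2379]
tool_rot: [3.138, 0.0, 1.8]
contact_force: [6.7, 2.5, -4.2]
opening: 0.0152
grip_force: 40.0
```

```bash
python3 - <<'E'
from h import *
c=robot.read_camera("wrist");s=robot.observe();np.savez("pics/w8.npz",tp=s["tool_pos"],tr=s["tool_rot"],**c)
p0=np.load("pics/w6.npz")["tp"];X=np.array([np.cos(.2285),np.sin(.2285)])
print("moved",(s["tool_pos"]-p0)[:2]@X,s["contact_force"])
i=c["image"].astype(int).sum(2)//3
for r in range(292,304):print(r,i[r,238:266])
E
```

```text
moved -0.03137132850930262 [ 7.42620383  2.79915131 -4.44793603]
292 [89 88 88 89 89 88 88 88 90 88 89 90 88 88 88 88 87 88 89 87 89 89 89 88
 88 89 89 89]
293 [ 78  97  94  99 106 107 106 105 105 105 106 105 105 107 106  95  88  87
  88 100 105 105 106 105 105 106 105 106]
294 [105 138 106 143 165 166 164 166 166 165 165 166 166 165 141  98  79  80
  81 143 165 165 165 164 164 166 164 164]
295 [120 155 113 160 188 189 188 188 188 188 189 189 188 189 155 101  76  76
  76 160 189 188 189 188 188 188 188 189]
296 [122 157 115 161 190 189 189 189 188 190 189 190 190 163 117  83  76  78
  77 160 189 189 189 189 188 188 189 189]
297 [144 166 116 161 188 190 188 189 189 189 189 189 189 147  86  66  70  70
 101 168 189 189 189 189 187 189 188 189]
298 [155 169 122 163 187 188 187 187 162 146 146 147 146 122  85  72  73  73
  95 132 145 146 146 160 178 187 187 187]
299 [152 177 163 176 184 184 183 147  93  73  74  73  75  73  75  76  78  78
  67  70  74  74  74  91 131 171 184 184]
300 [154 184 185 184 185 185 170 103  33  33  33  34  34  49  69  75  78  79
  56  35  35  36  36  36  65 158 185 185]
301 [160 190 190 189 189 190 152  80  35  35  36  36  38  51  69  76  77  78
  55  35  38  36  37  37  39 157 189 189]
302 [163 193 191 192 193 192 146  72  36  36  37  35  37  50  70  78  78  77
  55  36  36  37  36  39  38 159 191 191]
303 [162 188 189 188 189 189 144  73  42  40  42  43  43  54  72  76  77  79
  58  42  40  41  41  43  43 156 188 189]
```

```bash
python3 - <<'E'
from h import *
for n in"678":
  c=dict(np.load(f"pics/w{n}.npz"));i=c["image"].astype(int).sum(2)//3
  print(n,c["tp"],c["tr"]);print(i[[294,295],246:264])
s=robot.observe();print(s["tool_pos"])
E
```

```text
6 [0.53214381 0.1273767  0.23789636] [3.14151190e+00 1.64004325e-04 1.79985905e+00]
[[172 174 173 171 172 172 146 102  82  82  82 147 174 174 173 172 173 173]
 [198 198 198 198 199 197 162 104  78  79  79 169 199 199 199 198 199 199]]
7 [0.50284517 0.12059133 0.23794205] [3.13779846e+00 1.06308777e-04 1.79958875e+00]
[[165 166 164 165 166 166 142  98  79  80  81 143 166 165 165 164 165 164]
 [190 188 189 189 190 188 155 100  75  76  77 161 189 188 189 188 189 188]]
8 [0.50158222 0.12029501 0.23794054] [3.13752556e+00 1.29466684e-04 1.79958085e+00]
[[166 165 165 166 166 165 141  98  79  80  81 143 165 165 165 164 164 166]
 [188 188 189 189 188 189 155 101  76  76  76 160 189 188 189 188 188 188]]
[0.50158222 0.12029501 0.23794054]
```

Tool tilt of 4 mrad under load explains the discrepancy: the knob lags the flange by about 0.6 mm. I'll add 0.5 mm.

Emit:
drive_effector([
  {"ty":-0.0005},
  {},
  {},
  {},
  {},
  {},
])

```text
time: 14.05
tool_pos: [0.5011, 0.1202, 0.238]
tool_rot: [3.137, 0.0, 1.8]
contact_force: [6.8, 3.6, -4.7]
opening: 0.0151
grip_force: 40.0
```

```bash
python3 - <<'E'
from h import *
c=robot.read_camera("wrist");s=robot.observe();np.savez("pics/w9.npz",**c)
i=c["image"].astype(int).sum(2)//3
print(i[[294,295,301,302],238:266],s["tool_pos"],s["tool_rot"])
t=robot.read_camera("scene")
b=t["image"][150:310,130:300,::-1];o=cv2.resize(b,None,fx=2.5,fy=2.5,interpolation=cv2.INTER_CUBIC);a=c["image"][280:325,225:285,::-1]
O=np.zeros((600,800,3),np.uint8);O[:400,:425]=o;a=cv2.resize(a,None,fx=6,fy=6,interpolation=cv2.INTER_CUBIC);O[:270,430:790]=a
w=c["image"][130:270,330:512,::-1];O[275:555,430:794]=cv2.resize(w,None,fx=2,fy=2);cv2.imwrite("pics/c9.png",O)
E
```

```text
[[106 153 126 112 150 166 165 164 165 165 165 166 165 165 141 100  80  81
   81 141 165 165 165 164 165 164 164 164]
 [120 175 142 123 171 189 188 188 189 188 188 187 189 188 154  99  75  77
   76 161 188 188 189 189 188 187 188 187]
 [160 189 190 189 189 189 190 130  51  34  35  35  35  37  58  73  75  78
   72  50  36  35  36  34  37  77 163 189]
 [163 192 192 192 192 192 191 131  50  37  37  37  36  37  58  74  76  78
   72  49  37  39  37  38  39  67 164 192]] [0.50110286 0.1201949  0.23791474] [3.13751897e+00 1.04901382e-04 1.79959274e+00]
```

View pics/c9.png

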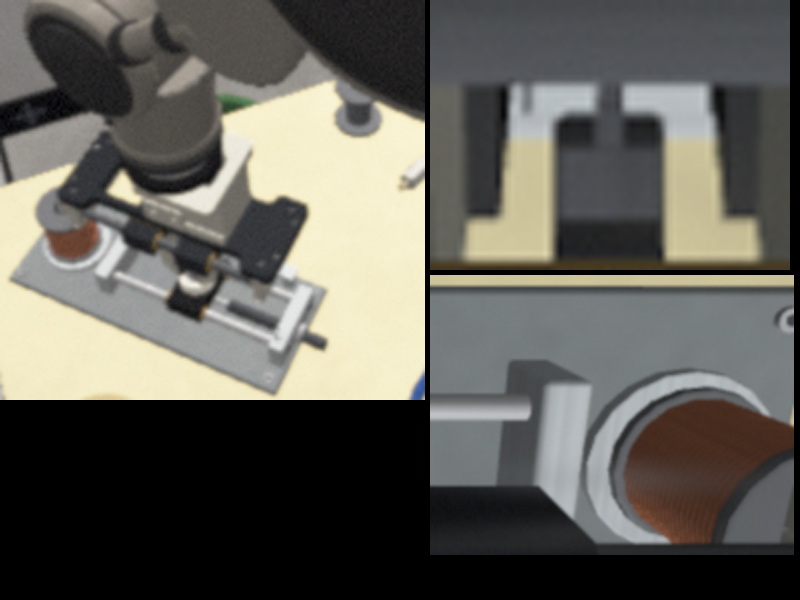

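The pointer (254.6) and index point (254.4) now line up to about 0.1 mm. The spool sits flat on the platter and nothing else has moved.

```bash
python3 -c "
from cell import robot
print(robot.hand_in())"
```

```text
the job is handed in; nothing more can be done
None
```

The full copper spool is standing all the way down on the spindle's platter, and the gripper is holding the slide at about 31 mm with the pointer within about 0.1 mm of the index point by the wrist camera; the job is handed in, with no result reported back.

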